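# Stand the microscope over the riser's hidden beam

### The job

The blue slatted deck of the riser gives under load, except over one beam hidden beneath it. Feel for the beam by pressing gently along the slats with the fingertips, then pick up the microscope and stand it upright on the deck over the beam, where the deck does not sag, and let go of it only there. Go easy on the slats, and leave everything else on the bench where it is.

Things in the scene. Friction and masses are not known exactly. Their poses are not given: they have to be found in the camera images.
- riser: Fixed bench riser: aluminium frame 178 mm (its x) by 272 mm (its y), rim 64 mm high, round a deck of 20 blue round-topped slats. Origin: centre of its underside on the table; z up. Slats run along its x (150 mm) and lie every 12 mm along its y (240 mm in all), crests 70 mm above the table. Presses over 25 N by the arm or knocks over 60 N by the microscope harm it.
- deck_mid (a point): Middle of the deck at the level of the slats' crests (70 mm above the table); axes as the riser's: x along the slats, y across them, z up. Each slat sinks straight down on its own spring, about 0.3 N per mm, at most 12 mm; closed fingertips press two or three at once. Slats over the hidden beam give less than 1 mm.
- deck_end (a point): The +y end of the deck, 120 mm from its middle, at crest level, axes as deck_mid. Hidden under the slats is one steel beam, 26 mm wide, parallel to them and nearly as long; its centre line lies 20 to 78 mm from deck_mid along y, on either side. It cannot be seen. A microscope whose foot's middle is within 5 mm of that line stands level; elsewhere it sinks 2 to 4 mm or leans.
- microscope: Loose microscope, about 0.8 kg: round steel foot 68 mm across, 14 mm thick; above its middle an upright black tube 34 mm across, 55 to 140 mm up; 10 mm steel post to 126 mm height, 27 mm from the middle on its -x side. Origin: centre of the foot's underside, z up. Grip the tube from above along its y, 115 mm up.
- phone: Red mobile phone lying flat, 75 x 150 x 9 mm, bystander, loose. Leave it alone.
- battery: Black flat phone battery, 40 x 90 x 6 mm, bystander, loose. Leave it alone.
- bottle: White bottle with yellow cap, 44 mm across, 120 mm tall, bystander, loose. Leave it alone.
- screwdriver: Orange-handled screwdriver lying on the table, bystander, loose. Leave it alone.
- pot: Small glass cup, 60 mm across, 70 mm tall, bystander, loose. Leave it alone.
Not all that is in view belongs to the job. Several things look just like the microscope: the one meant starts farthest to the robot's right.

How it is judged:
On the way, in this order (a step that is already met when the one before it is completed fails the run):
1. the fingers press the deck (over 0.3 N) before the microscope is lifted (contact force between the fingers and riser above 0.3 N and height (world z) of microscope below 0.02 m), for 0.05 s.
2. the microscope is lifted clear of the table (height (world z) of microscope above 0.03 m), for 0.2 s.
At the end, for the whole second after the job is handed in: The microscope stands at rest on the deck, upright (within 0.06 rad), its foot's middle within 45 mm of the deck's middle along the slats and 130 mm across them, and no more than 1.5 mm below the slats' unloaded level, i.e. carried by the hidden beam (x of microscope in the frame of deck_mid between -0.045 and 0.045 m and y of microscope in the frame of deck_mid between -0.13 and 0.13 m and z of microscope in the frame of deck_mid between -0.0015 and 0.003 m and angle between microscope's own z axis and vertical below 0.06 rad and linear speed of microscope below 0.01 m/s); the robot touches nothing.
It fails at once if the fingers or arm press the riser with more than 25 N (contact force between riser and the arm above 25 N or contact force between riser and the fingers above 25 N).
It fails at once if the microscope is pressed on the riser with more than 60 N (contact force between riser and microscope above 60 N).
It fails at once if the microscope is let go where the deck sags under it (more than 1.8 mm) (x of microscope in the frame of deck_mid between -0.045 and 0.045 m and y of microscope in the frame of deck_mid between -0.13 and 0.13 m and contact force between the fingers and microscope below 0.05 N and z of microscope in the frame of deck_mid between -0.03 and -0.0018 m).
It fails at once if the microscope is tipped over (angle between microscope's own z axis and vertical above 0.6 rad).
It fails at once if the phone, battery, bottle, screwdriver or pot is shifted more than 15 mm (distance of any of phone, battery, bottle, screwdriver, pot from where it was at the start of the episode above 0.015 m).
It also fails if it takes over 64 s, if anything falls off the work surface, if the arm or the gripper's body presses on something with over 40 N, if the wrist force passes 120 N, or if a joint passes its speed limit or range.

### The arm

A 6-joint arm with a two-finger parallel gripper is mounted at the origin on the work surface. World frame = base frame: x ahead of the robot, y to its left, z up, the work surface at z = 0. Lengths are in m, angles in rad, forces in N, time in s.
With the tool pointing down it reaches from about 0.2 to 0.875 m from the base axis. Payload 3.4 kg.
Tool frame: the origin (TCP) lies between the finger pads; the fingertips stand 25 mm ahead of it and the grasp point (between the pads) lies 6 mm ahead of it (r.nose_length is the z of the fingertips in the tool frame, in m); z points along the fingers, y is the line along which they close (so a half turn about z gives the same grasp; the last joint's range is limited). The gripper opens to 94 mm and grips with 3 to 60 N. Pads are 16 mm wide; open, the fingers measure 119 mm over their backs; the gripper's body (75 mm by 177 mm) begins 78 mm behind the grasp point.
Start: joints at [-1.433, 0.276, 1.505, -0, 1.361, -0.121], TCP at [0.147, -0.556, 0.23] pointing down, gripper open.
Joint ranges: [-2.89, 2.89], [-0.75, 2.08], [0.22, 2.7], [-1.18, 4.32], [0.11, 2.71], [-2.7, 2.7]. Speed limits (rad/s): [2.57, 2.57, 3.14, 3.14, 3.14, 3.14].

### API

Orientations are given as a unit quaternion [w, x, y, z].
In Python, from plant import r, gripper_to, inverse_kinematics, vision, models, telemetry gives the robot as it stands. Calls block until the motion is done:
- r.move_to(position, orientation): joint-space move of the TCP to a pose.
- r.move_l(position, rot=None, vel=0.15, guard=None): straight line of the TCP; rot=None keeps the orientation; vel is the mean speed in m/s. With guard (N) it stops when the force on the tool has changed by that much, and returns True; else False.
- r.movej(angles): joint-space move.
- gripper_to(opening, f_grip=None): finger opening in m; f_grip is the grip in N (None keeps the last); returns when the fingers have stopped.
- r.hold(seconds).
- inverse_kinematics(position, orientation): joint angles nearest the present ones, or None.
- vision.snapshot(name): name is "scene" or "top"; returns the picture (420x560x3 uint8, red, green, blue); there is no depth.
- vision.get_calibration(name): a dict with "fx", "fy", "cx", "cy" (pixels), "position" and "orientation" of the camera in the world. Camera axes: x right, y down, z forward; pixel columns grow to the right and rows downward; lengths in m; the calibration is good to about 2 mm. A picture is of the moment at which its call begins. get_calibration takes no time and is no camera call.
A pose or a line that the arm cannot do raises r.PlanningError and nothing moves.
- r.sign_off(): hands the job in; it is judged then, once.
Trained networks look in the newest picture that a camera, given by its name, has taken for a name from the list of things; names that differ only in an ending like _2 or _b are one class to them, and where a whole thing is asked for, a point or a joint stands for the part that bears it (a point fixed in the world has none). Each returns a list of dicts, best first, with "score" (0 to 1); they miss things now and then, are a little off and sometimes report something else, mostly with a low value. They report only what shows in the picture. A call takes as long as a camera call. They do not tell look-alikes from the thing itself.
- models.boxes_of(thing, camera): "at" ([x, y, z] in m, in world coordinates, good to about 4 mm: the middle of the surface that is visible of it).
- models.regions_of(thing, camera): "pixels" (420x560 bool, what is visible of it).
- models.mark_of(thing, camera): "at" ([x, y, z] in m, in world coordinates, good to about 4 mm: a listed point, or the origin of a listed thing).
Readings, each from a call of its own:
- telemetry.current_t(): time.
- telemetry.current_joints(): joint angles.
- telemetry.current_dq(): joint speeds.
- telemetry.current_joint_efforts(): joint torques, N m.
- telemetry.current_ee_pos(): TCP position.
- telemetry.current_tool_rot(): TCP orientation.
- telemetry.current_wrist_force(): force on the tool from outside, world axes, zero at the start.
- telemetry.current_torque(): the same for the moment, N m.
- telemetry.current_opening(): finger opening in m.
- telemetry.current_finger_force(): force on a finger pad.
Only numpy, scipy, OpenCV 4.12 (cv2) and the standard library are available. Lean on these libraries where they do the work, as an engineer would, in place of code of your own. Each camera call takes 0.05 s, during which the arm holds its last target. There are 200 camera calls.

## Working session

There is one attempt and no reset: what is moved stays moved. The work goes in short steps, each a Python script; the robot and the scene stay as the last script left them, time stands still between calls to the robot, and variables do not carry over. Pictures are saved under pics/ and viewed, at most 10 in all, crops included, and the job is handed in when it is done.

```bash
mkdir -p pics; ls; cat > a.py <<'E'
from plant import r, gripper_to, inverse_kinematics, vision, models, telemetry
import numpy as np, cv2
for c in ("scene","top"):
    im=vision.snapshot(c); cv2.imwrite(f"pics/{c}0.png",im[:,:,::-1])
    k=vision.get_calibration(c); print(c,{a:np.round(b,3).tolist() for a,b in k.items()})
    for t in ("microscope","riser","deck_mid","deck_end"):
        print(t,[(np.round(d["at"],3).tolist(),round(d["score"],2)) for d in models.mark_of(t,c)])
for t in ("phone","battery","bottle","screwdriver","pot"):
    print(t,[(np.round(d["at"],3).tolist(),round(d["score"],2)) for d in models.mark_of(t,"top")])
print(telemetry.current_t(), telemetry.current_tool_rot())
E
python3 a.py
```

```text
pics
scene {'fx': 476.162, 'fy': 476.162, 'cx': 276.336, 'cy': 213.663, 'position': [1.389, -0.06, 1.186], 'orientation': [-0.236, 0.686, 0.653, -0.217]}
microscope [([0.592, 0.188, -0.001], 0.88), ([0.346, 0.291, -0.001], 0.88), ([0.574, 0.32, 0.002], 0.67), ([0.478, 0.284, 0.0], 0.64)]
riser [([0.558, -0.2, 0.002], 0.8)]
deck_mid [([0.56, -0.2, 0.072], 0.56)]
deck_end [([0.547, -0.081, 0.074], 0.81), ([0.516, -0.475, 0.003], 0.43)]
top {'fx': 499.864, 'fy': 499.864, 'cx': 280.741, 'cy': 212.928, 'position': [0.294, -0.002, 1.341], 'orientation': [-0.062, 0.705, -0.702, 0.073]}
microscope [([0.48, 0.286, -0.001], 0.9), ([0.586, 0.187, 0.002], 0.83), ([0.577, 0.316, -0.006], 0.72)]
riser [([0.558, -0.199, 0.0], 0.81), ([0.764, -0.035, -0.004], 0.6), ([0.584, 0.191, -0.001], 0.26)]
deck_mid [([0.481, 0.445, 0.001], 0.7)]
deck_end [([0.549, -0.084, 0.066], 0.72)]
phone [([0.765, -0.036, -0.003], 0.57)]
battery [([0.384, -0.446, 0.002], 0.58), ([0.478, 0.444, 0.004], 0.55)]
bottle [([0.481, 0.444, -0.001], 0.64)]
screwdriver [([0.513, -0.48, 0.001], 0.9), ([0.482, 0.443, 0.001], 0.57)]
pot [([0.73, 0.268, -0.0], 0.86), ([0.381, -0.453, -0.002], 0.21)]
0.75 [ 6.18006594e-05  9.91639734e-01  1.29037334e-01 -6.94522748e-06]
```

View pics/scene0.png

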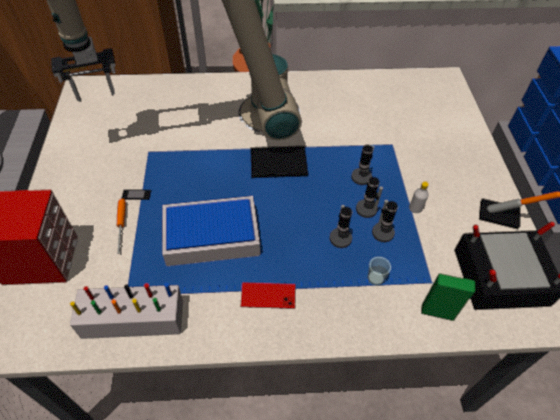

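View pics/top0.png

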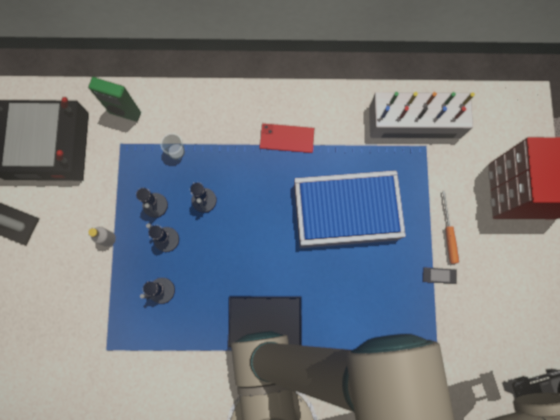

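Scene: the riser is at scene px (210,230) / top px (350,208). The target microscope (lowest y) has its foot at scene (342,240) / top (204,200). Next I'll zoom in on it to get its yaw, and fit the riser's yaw.

```bash
python3 - <<'E'
from plant import models
import cv2, numpy as np
a=cv2.imread("pics/scene0.png")[190:260,310:400]; b=cv2.imread("pics/top0.png")[170:225,170:240]
f=lambda i:cv2.resize(i,(400,400),interpolation=cv2.INTER_CUBIC)
cv2.imwrite("pics/z.png",np.hstack([f(cv2.imread("pics/scene0.png")[190:255,312:377]),f(cv2.imread("pics/top0.png")[168:223,172:227])]))
from plant import vision
from scipy.spatial.transform import Rotation as R
k=vision.get_calibration("top")
M=R.from_quat(np.roll(k["orientation"],-1)).as_matrix()
def w(px,z):
    d=M@[(px[0]-k["cx"])/k["fx"],(px[1]-k["cy"])/k["fy"],1]; return k["position"]+d*(z-k["position"][2])/d[2]
# rim (bright, unsaturated) top outline
im=cv2.imread("pics/top0.png"); hsv=cv2.cvtColor(im,cv2.COLOR_BGR2HSV)
m=((hsv[:,:,1]>120)&(hsv[:,:,0]>95)&(hsv[:,:,0]<130)).astype(np.uint8); m[:165]=0;m[255:]=0;m[:,:285]=0;m[:,415:]=0
m=cv2.morphologyEx(m,cv2.MORPH_OPEN,np.ones((3,3)))
n,l,s,c=cv2.connectedComponentsWithStats(m); i=l[208,350]; print(s[i],c[i])
bx=cv2.boxPoints(cv2.minAreaRect(np.argwhere(l==i)[:,::-1].astype(np.float32)))
P=np.array([w(p,0.068) for p in bx]); print(P.round(4),P.mean(0).round(4))
e=np.roll(P,-1,0)-P; print(np.linalg.norm(e,axis=1).round(3),np.degrees(np.arctan2(e[:,1],e[:,0])).round(1))
E
```

```text
[ 301  177   99   62 5225] [349.15904306 207.29722488]
[[ 0.6216 -0.0716  0.068 ]
 [ 0.6443 -0.3229  0.068 ]
 [ 0.4958 -0.3285  0.068 ]
 [ 0.4745 -0.0825  0.068 ]] [ 0.559  -0.2014  0.068 ]
[0.252 0.149 0.247 0.147] [ -84.8 -177.8   95.     4.2]
```

View pics/z.png

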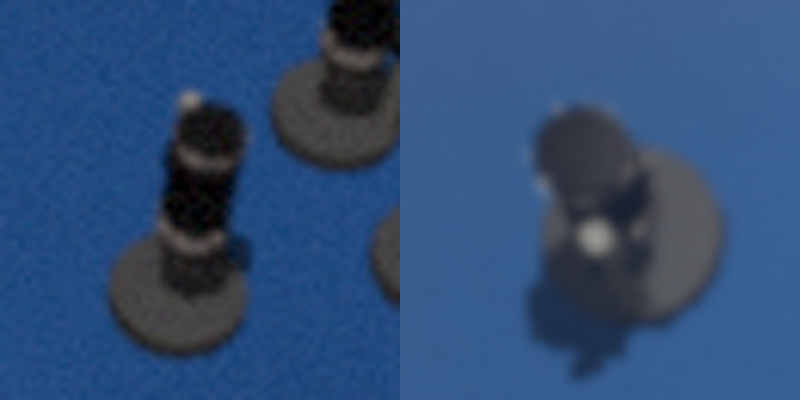

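The crop shows the post top at top px (199,200.7) / scene px (343,206). The tube top is at top px (197.4,189.3) / scene px (346.4,210). Triangulating these for the yaw.

```bash
python3 - <<'E'
from plant import vision
import numpy as np
from scipy.spatial.transform import Rotation as R
def w(c,px,z):
    k=vision.get_calibration(c); M=R.from_quat(np.roll(k["orientation"],-1)).as_matrix()
    d=M@[(px[0]-k["cx"])/k["fx"],(px[1]-k["cy"])/k["fy"],1]; return (k["position"]+d*(z-k["position"][2])/d[2])[:2]
for c,p,t in (("top",(198.95,200.7),(197.4,189.3)),("scene",(342.9,205.9),(346.4,210.3))):
    P,T=w(c,p,.126),w(c,t,.14); d=T-P; print(c,P.round(4),T.round(4),np.linalg.norm(d).round(4),np.degrees(np.arctan2(d[1],d[0])).round(1))
E
```

```text
top [0.5599 0.1827] [0.5856 0.1854] 0.0258 5.9
scene [0.5607 0.185 ] [0.5877 0.1894] 0.0273 9.2
```

```bash
cat > h.py <<'E'
from plant import r, gripper_to, inverse_kinematics, vision, models, telemetry
import numpy as np
C=np.array([0.559,-0.2005]); YAW=np.radians(5)
ex=np.array([np.cos(YAW),np.sin(YAW)]); ey=np.array([-ex[1],ex[0]])
N=r.nose_length
q=lambda a:[0,np.cos(a/2),np.sin(a/2),0]
def deck(y,z,x=0): return [*(C+x*ex+y*ey),z]
def probe(y,depth=.004,clear=.008):
    p=telemetry.current_ee_pos()
    r.move_l(deck(y,.070+clear+N),vel=.15)
    r.hold(.1); f0=telemetry.current_wrist_force()[2]
    hit=r.move_l(deck(y,.070-depth+N),vel=.02,guard=4)
    z=telemetry.current_ee_pos()[2]-N-.070; f=telemetry.current_wrist_force()[2]-f0
    r.move_l(deck(y,.070+clear+N),vel=.1)
    print(f"y={y*1e3:.0f} hit={hit} z={z*1e3:.2f}mm f={f:.2f} t={telemetry.current_t():.1f}",flush=True)
    return hit,z,f
E
python3 - <<'E'
from h import *
gripper_to(0,5)
best=None
for a in (YAW+np.pi/2,YAW-np.pi/2):
    j=inverse_kinematics(deck(-.078,.12+N),q(a)); print(None if j is None else np.round(j,2))
    if j is not None and (best is None or abs(j[5])<abs(best[0][5])): best=(j,a)
print(best[1],telemetry.current_t()); open("a.txt","w").write(str(best[1]))
r.move_to(deck(-.078,.12+N),q(best[1]))
for y in (-.078,-.054,-.030): probe(y)
E
```

```text
[-0.57  0.41  1.51 -0.    1.22 -0.65]
[-0.57  0.41  1.51 -0.    1.22  2.49]
1.658062789394613 2.1667
y=-78 hit=True z=-0.24mm f=4.29 t=5.3
y=-54 hit=True z=-0.05mm f=4.85 t=6.4
y=-30 hit=True z=-2.49mm f=4.11 t=7.6
```

```bash
sed -i 's/vel=.02,guard=4)/vel=.01,guard=4); r.hold(.25)/; s/clear=.008/clear=.004/' h.py
python3 - <<'E'
from h import *
for y in (-.030,-.042,-.054,-.066,-.078,-.090,-.102): probe(y)
E
```

```text
y=-30 hit=True z=-2.59mm f=4.95 t=9.1
y=-42 hit=True z=-0.46mm f=4.91 t=10.5
y=-54 hit=True z=-0.11mm f=3.52 t=11.9
y=-66 hit=True z=-0.11mm f=5.08 t=13.2
y=-78 hit=True z=-0.28mm f=4.70 t=14.6
y=-90 hit=True z=-1.49mm f=5.81 t=16.0
y=-102 hit=False z=-3.91mm f=3.57 t=17.8
```

The stiff span is symmetric about y ≈ -61 mm: the edges mirror at -30/-90, and everything between them is firm. That is where the microscope goes. Now the grasp.

```bash
python3 - <<'E'
from h import *
import cv2
a=np.radians(7.5); P=[.587,.1875]
r.move_l(deck(-.06,.15+N),vel=.25)
gripper_to(.094,5)
r.move_to([*P,.20],q(a))
print(telemetry.current_t(),np.round(telemetry.current_joints(),2))
r.move_l([*P,.121],vel=.1,guard=6)
print("z",telemetry.current_ee_pos())
gripper_to(.02,30)
print("open",telemetry.current_opening(),telemetry.current_finger_force(),telemetry.current_t())
f0=telemetry.current_wrist_force()
r.move_l([*P,.16],vel=.08); r.hold(.3)
print(telemetry.current_wrist_force()-f0,telemetry.current_opening())
cv2.imwrite("pics/lift.png",cv2.resize(np.hstack([vision.snapshot("scene")[90:290,250:450],vision.snapshot("top")[110:310,100:300]])[:,:,::-1],(800,400)))
print(telemetry.current_t())
E
```

```text
21.75 [ 0.2   0.36  1.46 -0.    1.32  1.64]
z [0.58757765 0.18755844 0.12160331]
open 0.033560313272998396 29.98030811548233 23.6417
[ 1.78885106e-03 -1.89910606e+00 -8.31676430e+00] 0.033706372449382696
24.6833
```

View pics/lift.png

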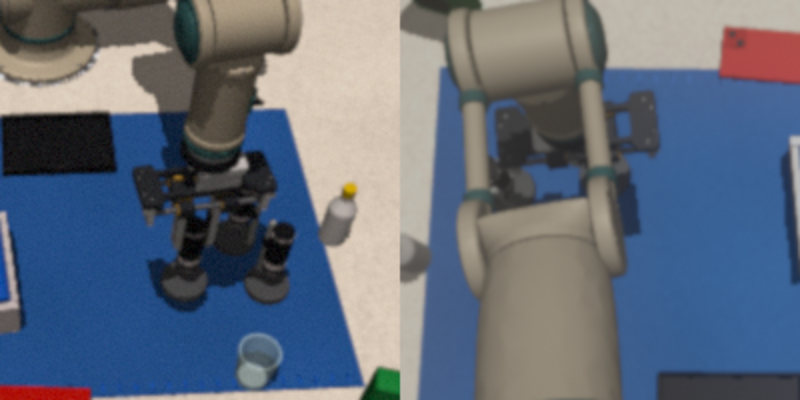

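The microscope is gripped at 33.6 mm opening and weighs 8.3 N. The scene crop shows it hanging upright at about (185,250). Now carry it over, lower under guard and check the stop height.

```bash
python3 - <<'E'
from h import *
import cv2
a=np.radians(7.5)
p=telemetry.current_ee_pos()
r.move_l([p[0],p[1],.24],vel=.15)
r.move_l(deck(-.061,.24),vel=.2)
r.move_l(deck(-.061,.197),vel=.1); r.hold(.3)
f0=telemetry.current_wrist_force(); m0=telemetry.current_torque()
hit=r.move_l(deck(-.061,.1895),vel=.01,guard=4); r.hold(.3)
print(hit,np.round(telemetry.current_ee_pos(),4),telemetry.current_wrist_force()-f0,telemetry.current_torque()-m0,telemetry.current_t())
cv2.imwrite("pics/place.png",vision.snapshot("scene")[130:330,130:330,::-1].repeat(3,0).repeat(3,1)); print(telemetry.current_t())
E
```

```text
True [ 0.5642 -0.2612  0.1906] [ 0.1498651   0.44850707 13.14497418] [-0.04003965  0.06144614  0.03745774] 29.5667
29.6167
```

View pics/place.png

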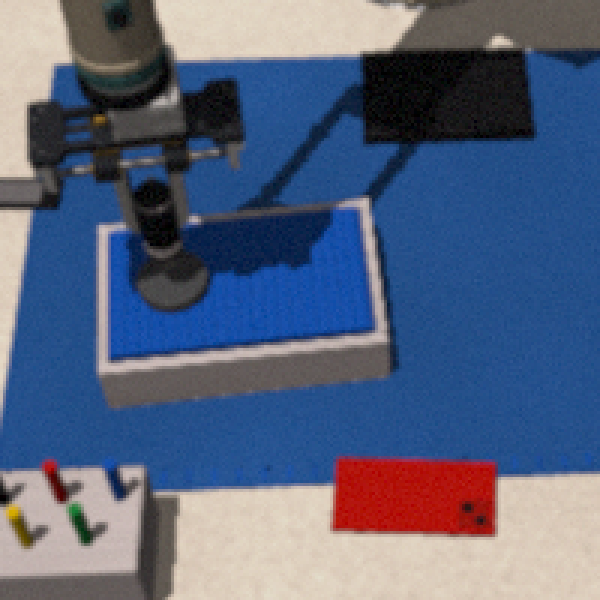

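The foot stops within 1 mm of crest level and takes 13 N with little moment, so it is on the beam. Foot at px (172,280) of the crop, upright. Releasing.

```bash
python3 - <<'E'
from h import *
import cv2
gripper_to(.03,3); r.hold(.3); print(telemetry.current_opening())
gripper_to(.09,5)
p=telemetry.current_ee_pos()
r.move_l([p[0],p[1],.33],vel=.12); r.hold(.5)
s=vision.snapshot("scene"); cv2.imwrite("pics/end.png",s[130:330,130:330,::-1].repeat(3,0).repeat(3,1))
print([(np.round(d["at"],3).tolist(),round(d["score"],2)) for d in models.mark_of("microscope","scene")],deck(-.061,.07),telemetry.current_t())
E
```

```text
0.03376871451514223
[([0.569, -0.258, 0.069], 0.82), ([0.347, 0.293, -0.002], 0.82), ([0.573, 0.318, 0.001], 0.69), ([0.477, 0.283, -0.001], 0.57)] [np.float64(0.5643165003076072), np.float64(-0.2612678765835965), 0.07] 33.0417
```

View pics/end.png

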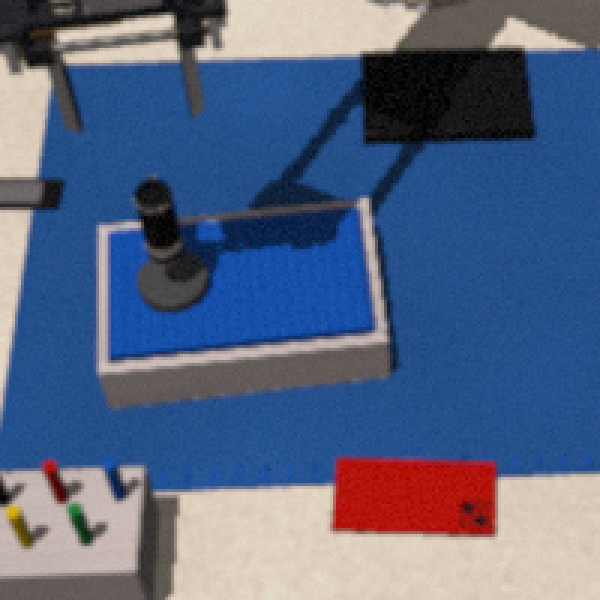

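The microscope stands upright on the deck with its foot at crop px (172,280), unchanged after release, and the gripper is clear.

```bash
python3 -c "
from plant import r
print(r.sign_off())"
```

```text
the job is handed in; nothing more can be done
None
```

I found the beam by feel about 61 mm from the deck's middle on its -y side, stood the microscope upright over it and released it there. I handed the job in at about 33 s; the sign-off returned no verdict.

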